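Release a casting mould from a screw press with a reversible ratchet

TASK

Free the casting mould from the little screw press. The ratchet on the press screw was left set to tighten, so first flip the red direction lever on its head over to the other side, then work the handle back and forth in the room there is until the screw has lifted the pressure pad clear out of the brass ring on the mould; finally pull the mould out along the bed by its bow handle until it rests against the end stop. Leave the two bottles and the carton standing where they are.

Things in the scene. Friction and masses are not known exactly. Their poses are not given: they have to be found in the camera images.
- press: Screw press, dark blue-grey iron, fixed to the bench. Origin: on the bench (z = 0) under the vertical screw axis; z up; the mould comes out along -x. Bed from x = +75 to -175 mm, 110 mm wide, top at z = 10 mm, guide rails 9 mm high at y = +-42 mm. Two 16 mm threaded columns at x = 0, y = +-86 mm, tops at z = 141 mm, carry the bridge, 38 mm wide in x, z = 66 to 88 mm.
- end_stop (a point): Inner face of the end stop across the far end of the bed, at x = -160 mm in the press's frame; the stop is 10 mm thick and its top is at z = 17 mm: fingers that pull the bar pass over it.
- pad_foot (a point): Centre of the underside of the round steel pressure pad, 34 mm across, at z = 47 mm when tight. It sits 2.8 mm deep inside the brass ring on the mould (40 mm inside, 3 mm high) and so holds the mould until it is lifted clear.
- screw (a joint): Press screw, right-hand thread: counter-clockwise from above loosens. 0 = tight, up to 6.3 rad. Each turn lifts the pad, the ratchet and its lever by 8 mm; the mould comes free at about 2.3 rad. About 0.8 N m to turn; only the ratchet turns it.
- ratchet (a joint): Swing of the handle about the screw axis, rad, counter-clockwise from above positive; 0 = handle along the press's -x; limits -1.30 and 1.30 (the columns). It drives the screw only the way the lever selects, idling back with clicks (0.35 rad a tooth, up to that much lost a stroke) at 0.3 N m; it stays where left. A pawl jammed by a hard push frees on the next driving stroke.
- selector (a joint): Direction lever, turning on the screw axis relative to the ratchet, rad, counter-clockwise from above positive; 0 = tail points straight away from the handle. +0.45 (as left) = handle drives clockwise (tightens); -0.45 = drives counter-clockwise (loosens); near 0 neither. Push the tail sideways, clockwise from above, about 4 N: past the middle a spring detent snaps it to its stop and holds it.
- lever_tail (a point): Middle of the upright red fin at the tail of the direction lever, 37 mm from the screw axis, z = 152 mm when tight. The fin is 24 to 46 mm off the axis, 8 mm thick, and reaches from z = 143 to 159 mm. The steel ratchet head under it is 60 mm across, its top at z = 142 mm.
- handle_grip (a point): Point on the centreline of the ratchet handle 125 mm from the screw axis, z = 130 mm when tight; its x axis points along the handle toward the screw. The handle is a level round bar, a black grip 25 mm thick from 74 to 188 mm off the axis, with a red band near its end.
- mould: Aluminium mould, two halves, 110 x 72 x 36 mm, 0.5 to 1 kg, on the bed between the rails with 2 mm of play each side, brass ring on top. Origin: centre of its underside; z up; -x is its front, with the bow handle. It starts centred under the screw, its axes along the press's; against the end stop it is 105 mm along the press's -x.
- mould_bar (a point): Middle of the cross bar of the steel bow handle on the mould's front: 8 mm bar, level, along the mould's y, 42 mm in front of the mould's front face, at z = 35 mm. The opening between bar and mould is 38 mm (x) by 54 mm (y), open from above: closed fingers fit in and can pull the bar.
- bottle_a: Bottle of clear plastic with a white label and a white cap, 70 mm across, 179 mm high, loose, standing; the other bottle looks the same. Origin: centre of its underside.
- bottle_b: Bottle of clear plastic with a white label and a white cap, 70 mm across, 179 mm high, loose, standing; the other bottle looks the same. Origin: centre of its underside.
- carton: Closed brown carton, 111 x 71 mm and 172 mm high, loose, standing. Origin: centre of its underside.
Mind the look-alikes: they are no part of the job. Of the things like the mould, leave any that is orange; of the rest the larger one is meant. Leave any purple or turquoise look-alike of the bottle_b alone.

How it is judged:
By the outcome, as a careful person would: the job done as asked, in the order asked, and still so for the second after the job is handed in, with the robot touching nothing.
It also fails if it takes over 72 s, if anything falls off the work surface, if the arm or the gripper's body presses on something with over 40 N, if the wrist force passes 120 N, or if a joint passes its speed limit or range.

ROBOT

A 6-joint arm with a two-finger parallel gripper is mounted at the origin on the work surface; the furniture and walls round the work are solid. World frame = base frame: x ahead of the robot, y to its left, z up, the work surface at z = 0. Lengths are in m, angles in rad, forces in N, time in s.
With the tool pointing down it reaches from about 0.25 to 0.775 m from the base axis. Payload 4 kg.
Tool frame: the origin (TCP) lies between the finger pads; the fingertips stand 14 mm ahead of it and the grasp point (between the pads) lies 5 mm behind it (nose_length is the distance from the TCP to the fingertips, in m); z points along the fingers, y is the line along which they close (so a half turn about z gives the same grasp; the last joint's range is limited). The gripper opens to 94 mm and grips with 3 to 60 N. Pads are 16 mm wide; open, the fingers measure 119 mm over their backs; the gripper's body (75 mm by 177 mm) begins 78 mm behind the grasp point.
Start: joints at [1.221, 0.087, 1.371, -0, 1.684, -0.103], TCP at [0.134, 0.533, 0.22] pointing down, gripper open.
Joint ranges: [-3.1, 3.1], [-0.76, 2.03], [0.27, 2.55], [-1.08, 4.22], [0.17, 2.65], [-2.57, 2.57]. Speed limits (rad/s): [2.79, 2.79, 3.14, 3.14, 3.14, 3.14].

INTERFACE

Orientations are given as [roll, pitch, yaw] about the fixed x, y, z axes, in that order (R = Rz(yaw) Ry(pitch) Rx(roll)).
In Python, from bench import * gives the robot as it stands.
- The arm moves only by the tool move_arm, never from a script. Its argument "steps" is one flat list of numbers, 7 for each row, row after row: the turn, a rotation vector about the world's x, y, z in rad, then the shift along the world's x, y, z in m, then the opening, from 0 (shut) to 1 (fully open). A call has 1 to 12 rows; each row is the pose to reach, as a shift and turn from the pose commanded when the call began; what a row does not reach only later rows make up. A row lasts 1/10 s, in which the tool goes at most 50 mm and 8.59 degrees, less where a joint would pass 70% of its speed; a pose out of reach is approached as far as the arm can. A call with a gripper value outside its range is refused whole. The fingers move at their own pace and stop on an object; the grip force is fixed at half the most. Time passes only in rows, so rows that repeat a pose let the fingers close. It gives the time, the measured TCP pose, the force, the opening and the grip force at its end, in the units of the state.
- get_obs(): the state, without advancing time (a new reading comes with each control period).
- snapshot(name): name is "side" or "top"; returns (picture, depth): 384x512x3 uint8, red, green, blue; 384x512 float32, m along the optical axis (not along the pixel's ray), 0 where there is no reading.
- camera_model(name): a dict with "fx", "fy", "cx", "cy" (pixels), "k1" (the pictures are not rectified: a ray, as slopes to the right and down, at radius r is drawn at 1 + k1 r^2 times it, then the intrinsics apply), "rvec" (rotation vector, rad) and "tvec" (3), from world to camera coordinates, as OpenCV has them. Camera axes: x right, y down, z forward; pixel columns grow to the right and rows downward; lengths in m; the calibration is good to about 2 mm. A picture is of the moment at which its call begins. camera_model takes no time and is no camera call.
- close_job(): hands the job in; it is judged then, once.
Trained networks look in the newest picture that a camera, given by its name, has taken for a name from the list of things; names that differ only in an ending like _2 or _b are one class to them, and where a whole thing is asked for, a point or a joint stands for the part that bears it (a point fixed in the world has none). Each returns a list of dicts, best first, with "score" (0 to 1); they miss things now and then, are a little off and sometimes report something else, mostly with a low value. They report only what shows in the picture. A call takes as long as a camera call. They do not tell look-alikes from the thing itself.
- silhouettes(camera, target): "pixels" (384x512 bool, what is visible of it) and "uv" ([column, row] in pixels, amid what is visible of it).
- spot_point(camera, target): "uv" ([column, row] in pixels: a listed point, or the origin of a listed thing).
The state is a dict: "time": time; "joint_positions": joint angles; "qvel": joint speeds; "joint_torque": joint torques, N m; "tool_pos": TCP position; "ee_rot": TCP orientation; "wrist_force": force on the tool from outside, world axes, zero at the start; "wrist_torque": the same for the moment, N m; "width": finger opening in m; "finger_force": force on a finger pad.
Only numpy, scipy, OpenCV 4.12 (cv2) and the standard library are available. Lean on these libraries where they do the work, as an engineer would, in place of code of your own. Each camera call takes 0.05 s, during which the arm holds its last target. There are 200 camera calls.

## Working session

There is one attempt and no reset: what is moved stays moved. The work goes in short steps, Python scripts to look and compute and a tool call to move; the robot and the scene stay as the last step left them, time stands still between calls to the robot, and variables do not carry over. Pictures are saved under pics/ and viewed, at most 10 in all, crops included, and the job is handed in when it is done.

Besides the shell and the picture viewer there is one more tool, called in YAML: its name, and indented under it one key for each argument. move_arm: Moves the arm, as the interface text tells. Its arguments: {"type":"object","properties":{"steps":{"type":"array"}},"required":["steps"]}

```bash
mkdir -p pics
cat > h.py <<'E'
from bench import *
import numpy as np, cv2
def cam(n):
    m=camera_model(n); R=cv2.Rodrigues(np.array(m["rvec"],float))[0]; return m,R,np.array(m["tvec"],float).ravel()
def ray(n,uv):
    m,R,t=cam(n); d=np.array([(uv[0]-m["cx"])/m["fx"],(uv[1]-m["cy"])/m["fy"]]); s=d.copy()
    for _ in range(20): s=d/(1+m["k1"]*(s@s))
    return -R.T@t, R.T@np.array([s[0],s[1],1.])
def at_z(n,uv,z):
    o,d=ray(n,uv); return o+d*(z-o[2])/d[2]
def at_d(n,uv,dep):
    o,d=ray(n,uv); return o+d*dep
def tri(a,ua,b,ub):
    o1,d1=ray(a,ua);o2,d2=ray(b,ub)
    s=np.linalg.lstsq(np.c_[d1,-d2],o2-o1,rcond=None)[0]
    p,q=o1+d1*s[0],o2+d2*s[1]; return (p+q)/2,np.linalg.norm(p-q)
def proj(n,P):
    m,R,t=cam(n); c=R@np.array(P)+t; s=c[:2]/c[2]; s=s*(1+m["k1"]*(s@s)); return [m["fx"]*s[0]+m["cx"],m["fy"]*s[1]+m["cy"]]
def cloud(n,dep):
    v,u=np.mgrid[0:384,0:512]; m,R,t=cam(n); d=np.stack([(u-m["cx"])/m["fx"],(v-m["cy"])/m["fy"]],-1); s=d
    for _ in range(20): s=d/(1+m["k1"]*(s**2).sum(-1,keepdims=True))
    c=np.concatenate([s,np.ones(s.shape[:2]+(1,))],-1)*dep[...,None]; return (c-t)@R
E
python3 - <<'E'
from h import *
np.set_printoptions(precision=4,suppress=True)
ims={}
for c in("side","top"):
    p,d=snapshot(c); np.savez(f"/tmp/{c}.npz",p=p,d=d); cv2.imwrite(f"pics/{c}0.png",p[...,::-1]); ims[c]=d
    print(c,"cam at",ray(c,(0,0))[0])
for t in["lever_tail","handle_grip","mould_bar","mould","press","pad_foot","end_stop","bottle_a","carton"]:
    for c in ims:
        for r in spot_point(c,t)[:4]:
            u,v=r["uv"]; dd=ims[c][int(np.clip(v,0,383)),int(np.clip(u,0,511))]
            print(t,c,round(r["score"],2),np.round(r["uv"],1),at_d(c,r["uv"],dd))
print(get_obs()["time"])
E
```

```text
side cam at [0.7033 0.5409 1.1206]
top cam at [ 0.3566 -0.0046  1.3262]
lever_tail side 0.49 [234.7 174.2] [ 0.6276 -0.0933  0.159 ]
lever_tail top 0.56 [285.9 173.8] [ 0.6308 -0.1008  0.1439]
handle_grip side 0.64 [297. 185.] [ 0.4703 -0.0334  0.14  ]
handle_grip top 0.62 [268.2 223.6] [ 0.4735 -0.0484  0.144 ]
mould_bar side 0.87 [281.3 306.1] [0.5808 0.2432 0.0212]
mould_bar side 0.83 [278.8 204.9] [ 0.5101 -0.0566  0.0072]
mould_bar side 0.83 [216.2 147.6] [ 0.654  -0.2988  0.0191]
mould_bar side 0.42 [287.5 159.8] [ 0.4495 -0.1882  0.0373]
mould_bar top 0.77 [262.3 213.9] [ 0.5154 -0.0319  0.0426]
mould_bar top 0.73 [184.3 193.8] [0.5779 0.2323 0.035 ]
mould_bar top 0.69 [343.2 174.6] [ 0.6618 -0.3098  0.0218]
mould side 0.98 [289.4 271.3] [0.538  0.1611 0.0359]
mould side 0.88 [226.6 135.2] [ 0.6128 -0.3351  0.0259]
mould side 0.86 [250.7 196.6] [ 0.5931 -0.0591  0.084 ]
mould top 0.86 [285.  197.8] [ 0.5565 -0.0996  0.1332]
mould top 0.64 [351.7 190. ] [ 0.6075 -0.3376  0.0255]
mould top 0.62 [205.5 209.5] [0.5262 0.1582 0.0367]
mould top 0.47 [268.5 224.4] [ 0.4712 -0.0494  0
[... 437 characters left out ...]
.4654 0.0008 0.0143]
bottle_a side 0.97 [284.9 158.2] [ 0.4568 -0.193   0.0416]
bottle_a side 0.83 [238.  299.7] [0.6876 0.2283 0.1094]
bottle_a side 0.83 [261.4 334.9] [0.6529 0.3253 0.1235]
bottle_a side 0.61 [228.4 262.3] [0.6913 0.1206 0.0889]
bottle_a top 0.86 [232.6 165.2] [0.6585 0.0676 0.1255]
bottle_a top 0.83 [317.9 238. ] [ 0.434  -0.2029  0.1304]
bottle_a top 0.77 [174.3 179.3] [0.6189 0.2609 0.0735]
bottle_a top 0.66 [201.7 165.4] [0.6585 0.1675 0.1127]
carton side 0.79 [197.2 182.6] [ 0.7316 -0.1387  0.0849]
carton side 0.42 [291.1 183.3] [ 0.4838 -0.0435  0.1379]
carton top 0.66 [311.1 155.8] [ 0.6823 -0.1752  0.1754]
carton top 0.56 [267.3 223.7] [ 0.4729 -0.0455  0.1463]
1.0
```

Run:
```python
import cv2
for c,(x0,y0,x1,y1) in dict(side=(150,90,350,350),top=(150,130,390,280)).items():
    p=cv2.imread(f"pics/{c}0.png")[y0:y1,x0:x1]; f=min(800/(x1-x0),600/(y1-y0))
    cv2.imwrite(f"pics/{c}0c.png",cv2.resize(p,None,fx=f,fy=f,interpolation=2)); print(f)
```

```text
2.3076923076923075
3.3333333333333335
```

View pics/side0c.png

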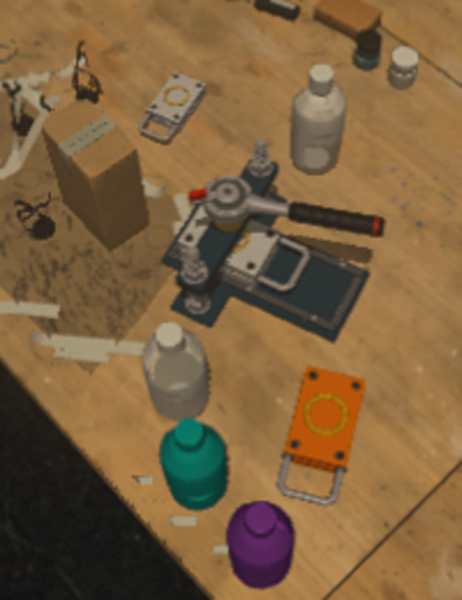

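View pics/top0c.png

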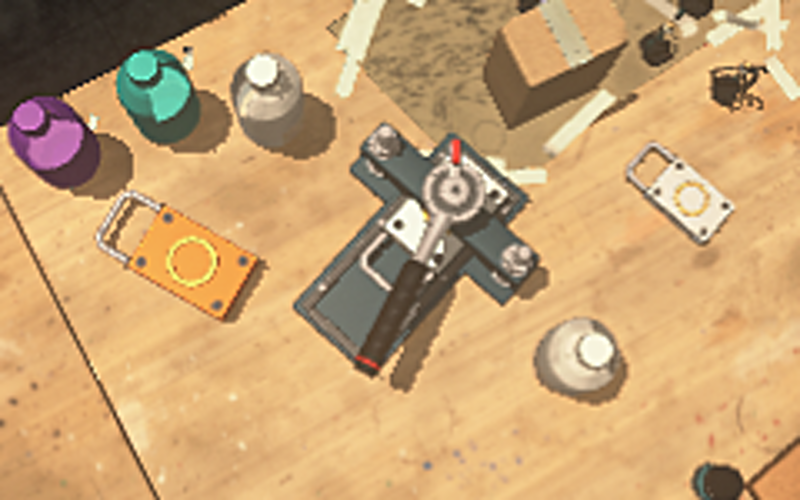

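The mould could be any of three things. Pixels are from the full top view:
- **Orange block, (208,208):** excluded by colour.
- **Small silver block, (357,189):** excluded as the smaller one.
- **Silver block in the press, (272,198):** this is the one.

In the top view, the ratchet head is at about (286,187), the red fin at (287,176) and the handle end at (260,239). The clear bottles are at (231,160) and (324,236), and the carton is at (317,150).

Run:
```python
from h import *
from scipy.optimize import least_squares
np.set_printoptions(precision=4,suppress=True)
T=lambda x,y:(150+x/3.3333,130+y/3.3333)
S=lambda x,y:(150+x/2.3077,90+y/2.3077)
obs=[("top",T(385,140),(0,.086,.141)),("top",T(518,257),(0,-.086,.141)),("top",T(296,304),(-.175,.055,.01)),("top",T(366,375),(-.175,-.055,.01)),
("top",T(452,189),(0,0,.142)),("side",S(228,193),(0,0,.142)),
("side",S(262,145),(0,-.086,.141)),("side",S(188,248),(0,.086,.141)),("side",S(334,339),(-.175,.055,.01)),("side",S(369,270),(-.175,-.055,.01))]
for c,uv,m in obs: print(c,m,at_z(c,uv,m[2]))
def f(q,r=1):
    c,s=np.cos(q[2]),np.sin(q[2]); o=[]
    for n,uv,m in obs: o+=list(np.subtract(proj(n,[q[0]+c*m[0]-s*m[1],q[1]+s*m[0]+c*m[1],m[2]]),uv))
    return np.array(o)
a=least_squares(f,[.6,-.1,0.6],loss="soft_l1"); print(a.x); print(f(a.x).reshape(-1,2))
P=a.x
R=np.array([[np.cos(P[2]),np.sin(P[2])],[-np.sin(P[2]),np.cos(P[2])]])
for c in("top","side"):
    z=np.load(f"/tmp/{c}.npz"); p=z["p"].astype(int); X=cloud(c,z["d"]); L=(X[...,:2]-P[:2])@R.T
    near=(np.hypot(L[...,0],L[...,1])<.22)&(z["d"]>0)
    zz=X[...,2]
    red=near&(p[...,0]>120)&(p[...,0]>2*p[...,1])&(p[...,0]>2*p[...,2])&(zz>.1)
    for r in np.argwhere(red): print(c,"red",r[::-1],p[r[0],r[1]],L[r[0],r[1]],zz[r[0],r[1]])
    hd=near&(zz>.115)&(zz<.16)&(L[...,0]<-.075)&(L[...,0]>-.18)&(abs(L[...,1])<.1)
    ph=L[hd]; print(c,"handle",hd.sum(),ph.mean(0),np.polyfit(ph[:,0],ph[:,1],1), np.percentile(zz[hd],[5,50,95]))
    he=near&(np.hypot(L[...,0],L[...,1])<.045)&(zz>.13)&(zz<.15); print("head",he.sum(),(L[he].min(0)+L[he].max(0))/2,np.median(zz[he]))
    br=near&(zz>.075)&(zz<.096)&(abs(L[...,1])<.1)&(abs(L[...,0])<.04); print("bridge",np.percentile(L[br][:,0],[3,50,97]),np.polyfit(L[br][:,1],L[br][:,0],1))
```

```text
top (0, 0.086, 0.141) [ 0.6355 -0.037   0.141 ]
top (0, -0.086, 0.141) [ 0.5276 -0.1625  0.141 ]
top (-0.175, 0.055, 0.01) [0.4925 0.0467 0.01  ]
top (-0.175, -0.055, 0.01) [ 0.4222 -0.0262  0.01  ]
top (0, 0, 0.142) [ 0.59   -0.1004  0.142 ]
side (0, 0, 0.142) [ 0.5885 -0.0975  0.142 ]
side (0, -0.086, 0.141) [ 0.5331 -0.157   0.141 ]
side (0, 0.086, 0.141) [ 0.649  -0.0351  0.141 ]
side (-0.175, 0.055, 0.01) [0.4925 0.0561 0.01  ]
side (-0.175, -0.055, 0.01) [ 0.423  -0.0271  0.01  ]
[ 0.5887 -0.0999 -0.7189]
[[-0.5048 -3.0682]
 [ 0.6715 -1.3949]
 [-2.9407 -0.2731]
 [-0.0671  0.4317]
 [-0.1744  0.4288]
 [-0.2377 -0.7159]
 [-0.2478 -2.1935]
 [ 1.3822 -0.2919]
 [-0.1779  0.2547]
 [ 0.8336  0.1498]]
top red [286 172] [255  79  60] [0.0328 0.0291] 0.16103065334414832
top red [287 172] [243  66  54] [0.0358 0.0272] 0.15719550413322447
top red [286 173] [255  78  60] [0.0301 0.0268] 0.1626142240632514
top red [287 173] [246  76  61] [0.0328 0.0248] 0.15988520923746252
top red [286 174] [255  79  61] [0.0283 0.0249] 0.16023196970137
top red [287 174] [244  75  59] [0.0298 0.0224] 0.162855
[... 2489 characters left out ...]
[0.0248 0.0294] 0.15838704692481007
side red [313 185] [123  32  16] [-0.1715 -0.0461] 0.1432599998053476
side red [312 186] [133  42  29] [-0.1698 -0.0442] 0.1396019890403339
side red [313 186] [138  40  26] [-0.1731 -0.0419] 0.14527639534747547
side red [312 187] [141  46  33] [-0.1714 -0.0401] 0.1415992258012431
side red [313 187] [143  45  32] [-0.174  -0.0406] 0.14282742487375003
side red [312 188] [137  45  33] [-0.1729 -0.0366] 0.14257450491603477
side red [313 188] [137  50  37] [-0.1749 -0.0392] 0.14046658379615196
side handle 355 [-0.1281 -0.0287] [0.277  0.0068] [0.1282 0.1386 0.1432]
head 375 [-0.0071  0.0037] 0.14158287841177786
bridge [-0.021  -0.0098  0.0154] [-0.0102 -0.007 ]
```

Run:
```python
from h import *
from scipy.spatial.transform import Rotation as Ro
o=get_obs(); print(o["tool_pos"],o["ee_rot"],o["joint_positions"],o["width"],o["time"])
print(Ro.from_euler("xyz",o["ee_rot"]).as_matrix().round(3))
```

```text
[0.1343653  0.53336235 0.21952244] [3.14145824e+00 2.44836933e-05 2.89481898e+00] [ 1.22093018e+00  8.71865062e-02  1.37068193e+00 -1.05888139e-05
  1.68358800e+00 -1.03093670e-01] 0.09439272869372764 1.0
[[-0.97   0.244  0.   ]
 [ 0.244  0.97   0.   ]
 [-0.     0.    -1.   ]]
```

move_arm:
  steps: [0,0,-0.02,0.02,-0.025,0.01,0,0,0,-0.04,0.05,-0.06,0.02,0,0,0,-0.06,0.08,-0.095,0.03,0,0,0,-0.08,0.11,-0.13,0.03,0,0,0,-0.1,0.14,-0.167,0.03,0,0,0,-0.12,0.17,-0.204,0.03,0,0,0,-0.14,0.2,-0.24,0.03,0,0,0,-0.16,0.23,-0.276,0.03,0,0,0,-0.18,0.26,-0.312,0.03,0,0,0,-0.2,0.29,-0.348,0.03,0,0,0,-0.2,0.32,-0.384,0.03,0,0,0,-0.2,0.35,-0.42,0.03,0]

```text
time: 2.2
tool_pos: [0.4854, 0.1116, 0.2498]
ee_rot: [3.141, 0.001, 2.695]
wrist_force: [0.4, 0.1, 0.5]
width: 0.0019
finger_force: 0.0
```

move_arm:
  steps: [0,0,0,0.03,-0.035,0,0,0,0,0,0.06,-0.07,0,0,0,0,0,0.09,-0.105,0,0,0,0,0,0.12,-0.14,0,0,0,0,0,0.145,-0.173,-0.02,0,0,0,0,0.145,-0.173,-0.05,0,0,0,0,0.145,-0.173,-0.075,0,0,0,0,0.145,-0.173,-0.0885,0,0,0,0,0.145,-0.173,-0.0885,0]

```text
time: 3.1
tool_pos: [0.628, -0.0593, 0.1582]
ee_rot: [-3.14, -0.005, 2.695]
wrist_force: [-0.1, -0.4, 0.0]
width: 0.0004
finger_force: 0.0
```

```bash
cat > look.py <<'E'
import sys
from h import *
tag,c,x0,y0,x1,y1=sys.argv[1],sys.argv[2],*map(int,sys.argv[3:7])
p,d=snapshot(c); np.savez(f"/tmp/{tag}.npz",p=p,d=d); f=min(700/(x1-x0),560/(y1-y0))
cv2.imwrite(f"pics/{tag}.png",cv2.resize(p[y0:y1,x0:x1,::-1],None,fx=f,fy=f,interpolation=2)); print(f,get_obs()["time"])
E
python3 look.py lev1 side 200 130 330 230
```

```text
5.384615384615385 3.15
```

View pics/lev1.png

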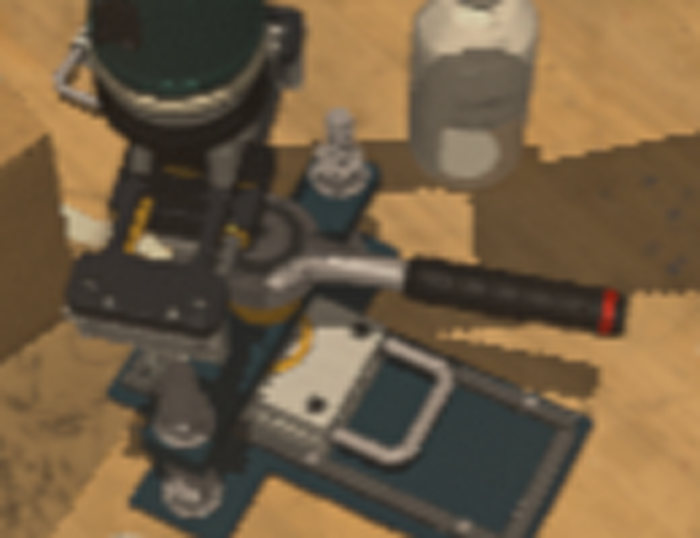

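The gripper hides the fin, but the closed fingers stand beside the head at about crop (180,400) with nothing touching. Next I push the fin clockwise.

move_arm:
  steps: [0,0,0,0,-0.006,0.002,0,0,0,0,0,-0.012,0.002,0,0,0,0,0,-0.018,0.002,0,0,0,0,0,-0.024,0.002,0,0,0,0,0,-0.03,0.002,0,0,0,0,0,-0.036,0.002,0,0,0,0,0,-0.042,0.002,0,0,0,0,0,-0.047,0.002,0,0,0,0,0,-0.052,0.002,0,0,0,0,-0.001,-0.057,0.002,0,0,0,0,-0.001,-0.06,0.002,0,0,0,0,-0.001,-0.06,0.002,0]

```text
time: 4.35
tool_pos: [0.6289, -0.1182, 0.1623]
ee_rot: [3.138, -0.001, 2.696]
wrist_force: [2.6, 7.0, -0.0]
width: 0.0004
finger_force: 2.8
```

move_arm:
  steps: [0,0,0,0.004,0.008,0,0,0,0,0,0.006,0.012,0.03,0,0,0,0,0.006,0.012,0.07,0,0,0,0,-0.03,0.02,0.08,0.2,0,0,0,-0.07,0.035,0.08,0.5,0,0,0,-0.11,0.055,0.08,0.5,0,0,0,-0.15,0.07,0.08,0.5,0,0,0,-0.174,0.085,0.08,0.5,0,0,0,-0.174,0.085,0.08,0.5]

```text
time: 5.25
tool_pos: [0.4522, -0.0341, 0.2438]
ee_rot: [-3.14, 0.002, 2.696]
wrist_force: [0.1, 0.3, 0.1]
width: 0.0449
finger_force: 0.0
```

```bash
python3 look.py lev2 side 200 130 330 230
cat > st.py <<'E'
import sys
from h import *
np.set_printoptions(precision=4,suppress=True)
P=[.5887,-.0999,-.7189]; R=np.array([[np.cos(P[2]),np.sin(P[2])],[-np.sin(P[2]),np.cos(P[2])]])
z=np.load(f"/tmp/{sys.argv[1]}.npz"); c=sys.argv[2]; p=z["p"].astype(int); X=cloud(c,z["d"]); L=(X[...,:2]-P[:2])@R.T; zz=X[...,2]; r=np.hypot(L[...,0],L[...,1])
red=(p[...,0]>100)&(p[...,0]>2*p[...,1])&(p[...,0]>2*p[...,2])&(zz>.1)
f=red&(r<.055); print("fin",f.sum(),L[f].mean(0),"ang",np.arctan2(*L[f].mean(0)[::-1]),"z",np.median(zz[f]))
f=red&(r>.15)&(r<.21); print("band",f.sum(),L[f].mean(0),"theta",np.arctan2(*-L[f].mean(0)[::-1]),"z",np.median(zz[f]))
E
python3 st.py lev2 side
```

```text
5.384615384615385 5.3
fin 22 [ 0.0333 -0.0028] ang -0.08294283338685987 z 0.15700818180566045
band 13 [-0.1724 -0.0417] theta 0.23724919221765003 z 0.13949401552566026
```

View pics/lev2.png

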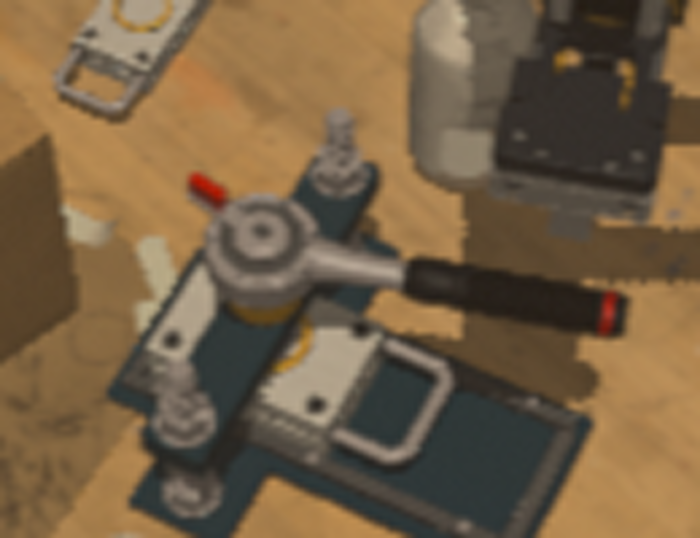

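Lever flipped: the red fin at crop (205,188) now points to the other side, angle about -0.15, and the handle hasn't moved. The bottles limit the swing, so I'll locate them before stroking.

Run:
```python
from h import *
np.set_printoptions(precision=4,suppress=True)
T=lambda x,y:(150+x/3.3333,130+y/3.3333)
S=lambda x,y:(150+x/2.3077,90+y/2.3077)
for n,t,s in(("A",T(598,351),S(321,74)),("B",T(265,70),S(171,333))):
    c,e=tri("top",t,"side",s); ct=at_z("top",t,.179);cs=at_z("side",s,.179); print(n,"cap",c,e,ct,cs)
    b=(ct[:2]+cs[:2])/2-[.5887,-.0999]; r=np.hypot(*b); th=np.arctan2(b[1],b[0])-(-.7189+np.pi); th=(th+np.pi)%(2*np.pi)-np.pi
    print("r",r,"theta",th,"half-width angle incl handle",np.arcsin((.035+.0125)/r), (.035+.0125+.0185)/r)
    z=np.load("/tmp/side.npz"); X=cloud("side",z["d"]); m=(np.hypot(*(X[...,:2]-ct[:2]).transpose(2,0,1))<.06)&(X[...,2]>.1)&(X[...,2]<.13); print(X[m].min(0),X[m].max(0))
# carton corners nearest
z=np.load("/tmp/top.npz"); X=cloud("top",z["d"]); m=(X[...,2]>.16)&(X[...,2]<.185)&(X[...,0]>.6)&(X[...,1]<-.1)&(X[...,1]>-.3); print("carton",X[m].min(0),X[m].max(0))
```

```text
A cap [ 0.4401 -0.2321  0.1625] 0.001323376762411499 [ 0.4395 -0.2292  0.179 ] [ 0.4441 -0.2183  0.179 ]
r 0.19212295529536186 theta 1.4194653190776236 half-width angle incl handle 0.24982820817669632 0.34353000607623563
[ 0.4116 -0.258   0.1004] [ 0.4779 -0.1855  0.13  ]
B cap [0.6904 0.0773 0.1678] 0.0048832349202337574 [0.6894 0.0754 0.179 ] [0.6885 0.0842 0.179 ]
r 0.2057984826477815 theta -1.3609517509988256 half-width angle incl handle 0.23290834184476478 0.3207020729737702
[0.6559 0.0545 0.1004] [0.7257 0.1193 0.1299]
carton [ 0.6136 -0.2611  0.1601] [ 0.7896 -0.1026  0.1822]
```

move_arm:
  steps: [0,0,0,0.04,-0.02,0,0.5,0,0,0,0.04,-0.02,-0.04,0.5,0,0,0,0.04,-0.02,-0.075,0.5,0,0,0,0.04,-0.02,-0.1,0.5,0,0,0,0.04,-0.02,-0.118,0.5,0,0,0,0.04,-0.02,-0.118,0.36,0,0,0,0.04,-0.02,-0.118,0.36]

```text
time: 6.0
tool_pos: [0.495, -0.0554, 0.1248]
ee_rot: [-3.141, -0.0, 2.694]
wrist_force: [-0.0, 0.5, 0.2]
width: 0.0353
finger_force: 0.0
```

move_arm:
  steps: [0,0,-0.15,0.0078,0.0136,0,0.36,0,0,-0.3,0.0177,0.0259,0,0.36,0,0,-0.45,0.0292,0.0366,0,0.36,0,0,-0.6,0.0422,0.0454,0,0.36,0,0,-0.75,0.0564,0.0522,0,0.36,0,0,-0.9,0.0715,0.0568,0,0.36,0,0,-1.05,0.087,0.0591,0,0.36,0,0,-1.2,0.1028,0.0591,0,0.36,0,0,-1.27,0.1101,0.0583,0,0.36,0,0,-1.27,0.1101,0.0583,0,0.36]

```text
time: 7.0
tool_pos: [0.6062, 0.0034, 0.1263]
ee_rot: [3.139, 0.0, 1.425]
wrist_force: [0.5, 0.2, 0.7]
width: 0.0338
finger_force: 0.0
```

move_arm:
  steps: [0,0,0.15,-0.0157,0.0011,0,0.36,0,0,0.3,-0.0314,-0.0001,0,0.36,0,0,0.45,-0.0468,-0.0037,0,0.36,0,0,0.6,-0.0614,-0.0095,0,0.36,0,0,0.75,-0.075,-0.0174,0,0.36,0,0,0.9,-0.0872,-0.0272,0,0.36,0,0,1.05,-0.0979,-0.0388,0,0.36,0,0,1.2,-0.1067,-0.0519,0.001,0.36,0,0,1.35,-0.1134,-0.0661,0.001,0.36,0,0,1.5,-0.118,-0.0811,0.001,0.36,0,0,1.65,-0.1203,-0.0967,0.001,0.36,0,0,1.8,-0.1202,-0.1124,0.002,0.36]

```text
time: 8.2
tool_pos: [0.4869, -0.1062, 0.1288]
ee_rot: [3.136, 0.009, -3.049]
wrist_force: [5.5, 8.7, -3.3]
width: 0.0343
finger_force: 4.7
```

move_arm:
  steps: [0,0,0.12,0.0015,-0.012,0,0.36,0,0,0.25,0.0054,-0.0257,0,0.36,0,0,0.25,0.0054,-0.0257,0,0.36,0,0,0.25,0.0054,-0.0257,0,0.36]

```text
time: 8.6
tool_pos: [0.4913, -0.1334, 0.129]
ee_rot: [3.141, 0.006, -2.807]
wrist_force: [2.1, 4.6, 1.5]
width: 0.0341
finger_force: 2.1
```

```bash
python3 look.py s1 side 200 130 330 230; python3 st.py s1 side; python3 -c "
from h import *
print(get_obs()['joint_positions'])"
```

```text
5.384615384615385 8.65
fin 23 [0.0286 0.0222] ang 0.6604823012701277 z 0.15943088970379662
band 0 [nan nan] theta nan z nan
[-0.3791024   0.02905697  1.61246674  0.00419922  1.49613292 -2.28541601]st.py:8: RuntimeWarning: Mean of empty slice.
  f=red&(r>.15)&(r<.21); print("band",f.sum(),L[f].mean(0),"theta",np.arctan2(*-L[f].mean(0)[::-1]),"z",np.median(zz[f]))
  ret = um.true_divide(
  return _methods._mean(a, axis=axis, dtype=dtype,
  ret = ret.dtype.type(ret / rcount)
```

View pics/s1.png

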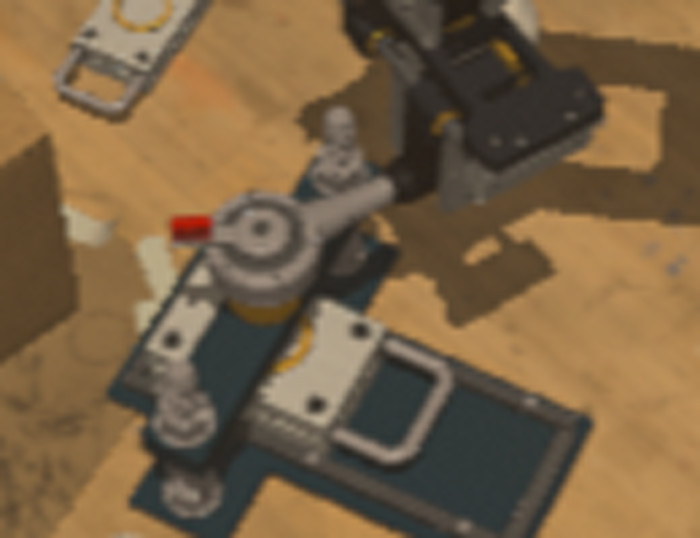

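move_arm:
  steps: [0,0,-0.13,-0.0036,0.0132,0.001,0.36,0,0,-0.25,-0.0054,0.0257,0.002,0.36,0,0,-0.4,-0.0055,0.0414,0.002,0.36,0,0,-0.55,-0.0032,0.057,0.002,0.36,0,0,-0.7,0.0014,0.072,0.002,0.36,0,0,-0.85,0.0081,0.0862,0.002,0.36,0,0,-1.0,0.0169,0.0993,0.002,0.36,0,0,-1.15,0.0276,0.1109,0.002,0.36,0,0,-1.3,0.0398,0.1207,0.002,0.36,0,0,-1.45,0.0534,0.1286,0.002,0.36,0,0,-1.6,0.068,0.1344,0.002,0.36,0,0,-1.75,0.0834,0.138,0.002,0.36]

```text
time: 9.85
tool_pos: [0.5724, 0.0041, 0.1301]
ee_rot: [-3.14, -0.0, 1.721]
wrist_force: [-4.1, 1.0, 2.1]
width: 0.034
finger_force: 2.0
```

move_arm:
  steps: [0,0,-0.15,0.0157,0.0012,0,0.36,0,0,-0.3,0.0314,0.0001,0,0.36,0,0,-0.3,0.0314,0.0001,0,0.36,0,0,-0.15,0.0157,0.0012,0,0.36,0,0,0,0,0,0,0.36,0,0,0.15,-0.0154,-0.0036,0,0.36,0,0,0.3,-0.03,-0.0094,0,0.36,0,0,0.45,-0.0436,-0.0173,0,0.36,0,0,0.6,-0.0558,-0.0271,0,0.36,0,0,0.75,-0.0665,-0.0387,0,0.36,0,0,0.9,-0.0753,-0.0518,0.001,0.36]

```text
time: 10.95
tool_pos: [0.5007, -0.047, 0.1315]
ee_rot: [3.134, 0.008, 2.636]
wrist_force: [7.9, 4.9, -4.3]
width: 0.0336
finger_force: 4.8
```

move_arm:
  steps: [0,0,0.15,-0.0067,-0.0142,0,0.36,0,0,0.3,-0.0113,-0.0292,0,0.36,0,0,0.45,-0.0136,-0.0448,0,0.36,0,0,0.6,-0.0135,-0.0605,0,0.36,0,0,0.75,-0.011,-0.0761,0,0.36,0,0,0.85,-0.0081,-0.0862,0,0.36,0,0,0.85,-0.0081,-0.0862,0,0.36,0,0,0.85,-0.0081,-0.0862,0,0.36]

```text
time: 11.75
tool_pos: [0.4904, -0.1333, 0.1319]
ee_rot: [3.141, 0.005, -2.804]
wrist_force: [0.9, 5.1, 2.2]
width: 0.034
finger_force: 2.2
```

```bash
python3 look.py s2 side 200 130 330 230; python3 st.py s2 side 2>/dev/null; python3 look.py s2t top 200 130 330 230; python3 st.py s2t top 2>/dev/null
python3 - <<'E'
from h import *
np.set_printoptions(precision=4,suppress=True)
for c in("top","side"):
    for r in spot_point(c,"mould_bar")[:4]: print(c,r["score"],np.round(r["uv"],1),at_z(c,r["uv"],.035))
print("expected bar",[.5887-.097*.7525,-.0999+.097*.6586])
E
```

```text
5.384615384615385 11.8
fin 22 [0.0282 0.0232] ang 0.6871385623775663 z 0.16219432323963778
band 0 [nan nan] theta nan z nan
5.384615384615385 11.85
fin 16 [0.0294 0.0172] ang 0.530372107074902 z 0.1632045672932092
band 4 [-0.0943 -0.1512] theta 1.0134185971684186 z 0.15003549916131823
top 0.68 [182.  191.6] [0.5852 0.2404 0.035 ]
top 0.6 [343.9 178.3] [ 0.6457 -0.3089  0.035 ]
top 0.39 [316.3 233.5] [ 0.455  -0.2134  0.035 ]
side 0.7 [279.8 306.4] [0.5863 0.2468 0.035 ]
side 0.68 [217. 148.] [ 0.6525 -0.2846  0.035 ]
side 0.65 [278.8 205. ] [ 0.515  -0.0413  0.035 ]
expected bar [0.5157075, -0.0360158]
```

move_arm:
  steps: [0,0,0,0,0.0015,0,0.55,0,0,0,0,0.0015,0.02,0.55,0,0,0,0,0.0015,0.06,0.55,0,0,0,0,0,0.1,0.3,0,0,-0.15,0,0.01,0.11,0,0,0,-0.3,0,0.025,0.11,0,0,0,-0.45,0.005,0.04,0.11,0,0,0,-0.6,0.015,0.055,0.11,0,0,0,-0.75,0.025,0.07,0.11,0,0,0,-0.9,0.035,0.08,0.11,0,0,0,-1.05,0.041,0.085,0.11,0,0,0,-1.05,0.041,0.085,0.11,0]

```text
time: 13.15
tool_pos: [0.531, -0.0498, 0.2396]
ee_rot: [-3.14, 0.001, 2.427]
wrist_force: [0.8, 0.1, 0.8]
width: 0.0005
finger_force: 0.0
```

move_arm:
  steps: [-0.094,-0.107,0,0,0,0,0,-0.188,-0.215,0,0,0,0,0,-0.282,-0.322,0,0,0,0,0,-0.329,-0.376,0,0,0,0,0,-0.329,-0.376,0,0,0,-0.04,0,-0.329,-0.376,0,0,0,-0.07,0,-0.329,-0.376,0,0,0,-0.1,0,-0.329,-0.376,0,0,0,-0.1,0]

```text
time: 13.95
tool_pos: [0.5268, -0.0502, 0.1343]
ee_rot: [-3.13, 0.492, 2.433]
wrist_force: [0.2, 0.4, -0.7]
width: 0.0005
finger_force: 0.0
```

```bash
python3 look.py b1 side 200 130 330 230; python3 st.py b1 side 2>/dev/null; python3 -c "
from h import *
from scipy.spatial.transform import Rotation as Ro
o=get_obs();M=Ro.from_euler('xyz',o['ee_rot']).as_matrix();print(M.round(3));t=o['tool_pos']+.014*M[:,2];print(o['tool_pos'],'tip',t)
d=t-[.589,-.1,0];print('local',d[0]*.7525-d[1]*.6586,d[0]*.6586+d[1]*.7525,proj('side',t))"
```

```text
5.384615384615385 14.0
fin 23 [0.0296 0.0205] ang 0.6051299779285965 z 0.16191941420101788
band 0 [nan nan] theta nan z nan
[[-0.666  0.655  0.356]
 [ 0.574  0.755 -0.317]
 [-0.477 -0.007 -0.879]]
[ 0.5288385  -0.05030296  0.13774877] tip [ 0.53382491 -0.05473797  0.1254416 ]
local -0.07132882907804189 -0.0022786370853957252 [np.float64(271.9890699633293), np.float64(185.9022834759559)]
```

View pics/b1.png

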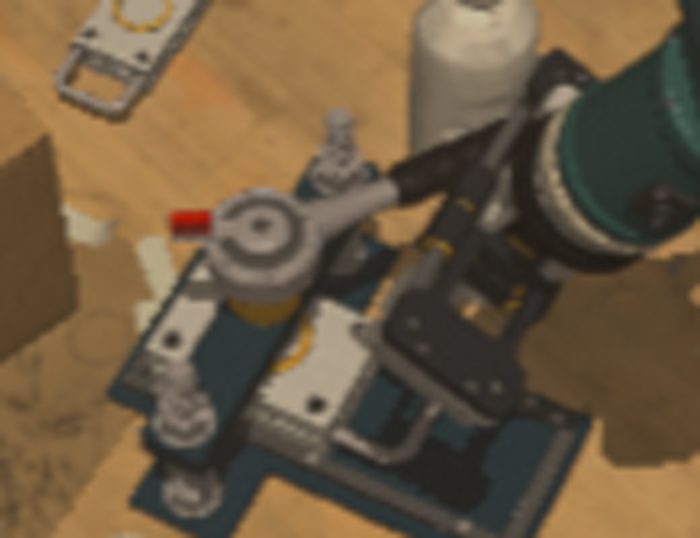

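The tilted, closed fingers hang over the bow opening with the tip at about crop (388,301), and the body is clear of the handle. Next they go down into the bow.

move_arm:
  steps: [0,0,0,0,0,-0.025,0,0,0,0,0,0,-0.05,0,0,0,0,0,0,-0.07,0,0,0,0,0,0,-0.085,0,0,0,0,0,0,-0.095,0,0,0,0,0,0,-0.104,0,0,0,0,0,0,-0.104,0]

```text
time: 14.7
tool_pos: [0.5307, -0.0497, 0.036]
ee_rot: [-3.14, 0.5, 2.426]
wrist_force: [0.3, -0.7, 0.5]
width: 0.0002
finger_force: 0.0
```

```bash
python3 look.py b2 side 200 130 330 230; python3 st.py b2 side 2>/dev/null; python3 -c "
from h import *
from scipy.spatial.transform import Rotation as Ro
o=get_obs();M=Ro.from_euler('xyz',o['ee_rot']).as_matrix();t=o['tool_pos']+.014*M[:,2];print(o['tool_pos'],'tip',t)
d=t-[.589,-.1,0];print('local',d[0]*.7525-d[1]*.6586,d[0]*.6586+d[1]*.7525,o['wrist_force'])"
```

```text
5.384615384615385 14.75
fin 23 [0.0295 0.0207] ang 0.6115156117484624 z 0.16233965163870295
band 11 [-0.106  -0.1412] theta 0.9266935052749642 z 0.14221294518194066
[ 0.5311211  -0.04967141  0.03661095] tip [ 0.5361782  -0.05409237  0.0243276 ]
local -0.06998316913666705 -0.00024294711636344696 [ 0.92677224 -0.14958339 -0.14285096]
```

View pics/b2.png

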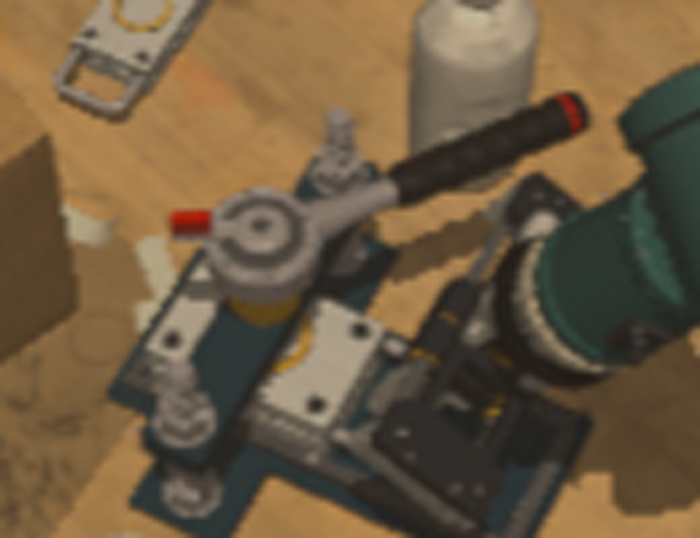

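The fingers are inside the bow with no contact force, and the handle and bottle are clear. Now I pull along the bed.

move_arm:
  steps: [0,0,0,-0.003,0.0026,0,0,0,0,0,-0.006,0.0053,0,0,0,0,0,-0.0098,0.0086,0,0,0,0,0,-0.0135,0.0119,0,0,0,0,0,-0.0181,0.0158,0,0,0,0,0,-0.0226,0.0198,0,0,0,0,0,-0.0271,0.0237,0,0]

```text
time: 15.45
tool_pos: [0.5044, -0.0256, 0.0373]
ee_rot: [3.141, 0.502, 2.425]
wrist_force: [2.9, -2.3, 3.8]
width: 0.0004
finger_force: 3.0
```

move_arm:
  steps: [0,0,0,-0.0065,0.0057,0,0,0,0,0,-0.013,0.0114,0,0,0,0,0,-0.0195,0.0171,0,0,0,0,0,-0.026,0.0228,0,0,0,0,0,-0.0325,0.0284,0,0,0,0,0,-0.039,0.0341,0,0,0,0,0,-0.0445,0.0389,0,0,0,0,0,-0.0485,0.0424,0,0,0,0,0,-0.0515,0.045,0,0,0,0,0,-0.0515,0.045,0,0]

```text
time: 16.45
tool_pos: [0.4518, 0.0197, 0.0361]
ee_rot: [-3.141, 0.499, 2.425]
wrist_force: [1.5, -1.9, 5.4]
width: 0.0004
finger_force: 2.3
```

move_arm:
  steps: [0,0,0,-0.0015,0.0013,0,0,0,0,0,-0.003,0.0026,0,0,0,0,0,-0.0045,0.0039,0,0,0,0,0,-0.006,0.0053,0,0]

```text
time: 16.85
tool_pos: [0.4469, 0.0232, 0.0365]
ee_rot: [-3.139, 0.503, 2.427]
wrist_force: [14.0, -13.4, -4.2]
width: 0.0005
finger_force: 7.4
```

move_arm:
  steps: [0,0,0,-0.0015,0.0013,0,0,0,0,0,-0.003,0.0026,0,0,0,0,0,-0.003,0.0026,0,0]

```text
time: 17.15
tool_pos: [0.4457, 0.0248, 0.0377]
ee_rot: [-3.139, 0.508, 2.427]
wrist_force: [15.3, -14.2, -2.2]
width: 0.0006
finger_force: 8.2
```

The force has risen to about 20 N, so the mould is against the stop. I'll back off, lift out and look.

move_arm:
  steps: [0,0,0,0.003,-0.0026,0,0,0,0,0,0.007,-0.0061,0,0,0,0,0,0.007,-0.0061,0,0,0,0,0,0.007,-0.0061,0.01,0,0,0,0,0.007,-0.0061,0.03,0,0,0,0,0.007,-0.0061,0.06,0,0,0,0,0.007,-0.0061,0.1,0,0,0,0,0.007,-0.0061,0.14,0,0,0,0,-0.03,0.03,0.16,0,0,0,0,-0.07,0.07,0.17,0,0,0,0,-0.11,0.11,0.17,0,0,0,0,-0.14,0.14,0.17,0]

```text
time: 18.35
tool_pos: [0.3087, 0.1597, 0.2061]
ee_rot: [-3.141, 0.498, 2.424]
wrist_force: [0.2, 1.4, -0.7]
width: 0.0004
finger_force: 0.0
```

```bash
python3 look.py e1 side 180 100 360 270
python3 - <<'E'
from h import *
np.set_printoptions(precision=4,suppress=True)
z=np.load("/tmp/e1.npz")
for r in spot_point("side","mould_bar")[:4]:
    b=at_z("side",r["uv"],.035)-[.5887,-.0999,0]; print(r["score"],np.round(r["uv"]),"local",b[0]*.7525-b[1]*.6586,b[0]*.6586+b[1]*.7525)
E
```

```text
3.2941176470588234 18.4
0.97 [281. 306.] local -0.23264751189572147 0.2556543896052205
0.93 [311. 221.] local -0.1977282711136097 -0.002062032419191659
0.82 [216. 148.] local 0.1730447871483524 -0.09645660026312178
```

View pics/e1.png

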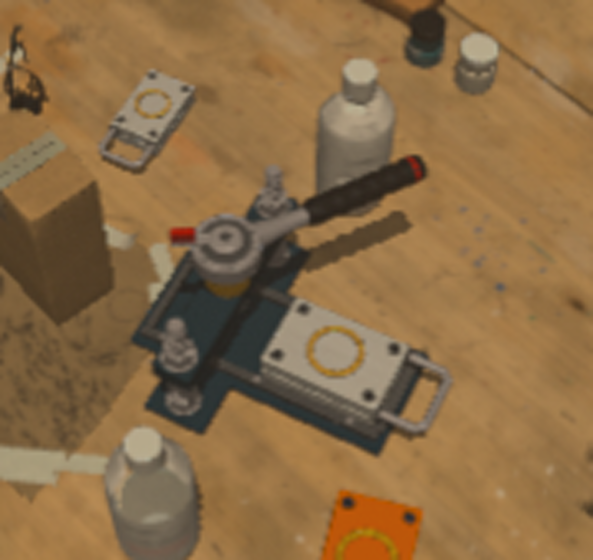

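The mould sits at the end stop: its bar is at local x of about -198 mm, the tool travel gives about 105 mm of pull, and it stopped firmly. The bottles and carton are standing as before, and the robot is clear.

```bash
python3 -c "
from bench import *
print(close_job())"
```

```text
the job is handed in; nothing more can be done
None
```

The job is handed in at about 18 s of the 72 s allowed: I flipped the lever, raised the pad clear of the ring with two handle strokes, and pulled the mould out against the end stop; the bottles and carton were not touched.

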